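# Unclip the torch and slide it up to light the engraving vise

### The arm

A 6-joint arm with a two-finger parallel gripper is mounted at the origin on the work surface. World frame = base frame: x ahead of the robot, y to its left, z up, the work surface at z = 0. Lengths are in mm, angles in rad, forces in N, time in s.
With the tool pointing down it reaches from about 250 to 775 mm from the base axis. Payload 8.9 kg.
Tool frame: the origin (TCP) lies at the very end of the fingers, on their centre line; the grasp point (between the pads) lies 19 mm behind it (r.pinch_z is the distance from the TCP to the grasp point, in mm); z points along the fingers, y is the line along which they close (so a half turn about z gives the same grasp; the last joint's range is limited). The gripper opens to 85 mm and grips with 20 to 120 N. Pads are 22 mm wide; open, the fingers measure 114 mm over their backs; the gripper's body (76 mm by 85 mm) begins 54 mm behind the grasp point. The pads swing forward as they close: fully open they stand 13 mm farther back than shut.
Start: joints at [-1.385, 0.291, -0.153, 1.127, 0, 1.431], TCP at [167.539, -497.548, 231.305] pointing down, gripper open.
Joint ranges: [-2.52, 2.52], [-0.91, 1.74], [-1.3, 1.37], [-1.96, 2.02], [-1.52, 1.47], [-3.14, 3.14]. Speed limits (rad/s): [2.22, 2.22, 2.79, 3.14, 3.14, 3.14].

### API

Orientations are given as [roll, pitch, yaw] about the fixed x, y, z axes, in that order (R = Rz(yaw) Ry(pitch) Rx(roll)).
In Python, from rig import r gives the robot as it stands.
- The arm moves only by the tool step_arm, never from a script. Its arguments are lists of equal length, an entry for each row: "dp": the shift along the tool's x, y, z each as a share of 400 mm, from -1 to 1, a list of three; "twist": the turn, a rotation vector about the tool's x, y, z each as a share of 45 degrees, from -1 to 1, a list of three. A call has 1 to 12 rows; each row is the pose to reach, as a shift and turn from the pose commanded when the call began, along the tool's axes at that moment; what a row does not reach only later rows make up. A row lasts 1/8 s, in which the tool goes at most 62.5 mm and 10.7 degrees, less where a joint would pass 70% of its speed; a pose out of reach is approached as far as the arm can. A call with a number of a shift or a turn outside -1 to 1 is refused whole. A call with a gripper value outside its range is refused whole. "grip" is the gripper's target within -1 to 1 (fully open at 1, half-way at 0, shut at -1), set as the call begins (left out, the last holds). The fingers move at their own pace and stop on an object; the grip force is fixed at half the most. Time passes only in rows, so rows that repeat a pose let the fingers close. It gives the time, the measured TCP pose, the force, the opening and the grip force at its end, in the units of the state.
- r.state(): the state, without advancing time (a new reading comes with each control period).
- r.read_camera(name): name is "scene" or "top"; returns the picture (384x512x3 uint8, blue, green, red); there is no depth.
- r.camera_info(name): a dict with "intrinsics" (3x3 intrinsics, pixels), "distortion" ([k1, k2, p1, p2, k3] as OpenCV has them; the pictures are not rectified), "world_to_cam" (4x4, takes a point from world to camera coordinates). Camera axes: x right, y up, looking along -z (the intrinsics and any distortion apply to the point x, -y, -z); pixel columns grow to the right and rows downward; lengths in mm; the calibration is good to about 2 mm. A picture is of the moment at which its call begins. camera_info takes no time and is no camera call.
- r.hand_in(): hands the job in; it is judged then, once.
The state is a dict: "time": time; "joints": joint angles; "qvel": joint speeds; "joint_efforts": joint torques, N m; "tcp_pos": TCP position; "eef_rot": TCP orientation; "wrist_force": force on the tool from outside, world axes, zero at the start; "torque": the same for the moment, N m; "finger_gap": finger opening in mm; "grasp_force": force on a finger pad.
Only numpy, scipy, OpenCV 4.12 (cv2) and the standard library are available. Lean on these libraries where they do the work, as an engineer would, in place of code of your own. Each camera call takes 0.05 s, during which the arm holds its last target. There are 200 camera calls.

### The job

Pull the torch sideways out of its two spring clips (a finger hooked behind its barrel does it) so that it drops into the channel in front of them, then slide it along the channel until its lens end rests against the yellow stop by the vise. Do not lift the torch up off the stand, and leave the other things on the bench where they are.

Things in the scene. Friction and masses are not known exactly. Their poses are not given: they have to be found in the camera images.
- torch_stand: Fixed grey stand that stores and aims the torch; base plate 150 (x -32 to 118) x 272 (y -136 to 136) mm, 10 mm thick. Origin on the bench under the middle of the channel; its +y runs along the channel towards the yellow stop and the vise, +x across from the channel to the clips (roughly away from the robot), z up. The points below are given in this frame.
- channel_mid (a point): Middle of the channel's floor, 10 mm above the bench. The floor is about 45 mm wide (x -23 to 22 mm); front wall x -29 to -23 mm, up to 46 mm above the bench; the back is a slope rising from x 22 mm to x 32 mm at 22 mm height. The tail end (-y) is open, the +y end has the stop.
- stop_face (a point): Middle of the top edge of the yellow stop's face (stand frame x 0, y 125 mm); the stop is 14 mm high, 10 to 24 mm above the bench.
- clips_mid (a point): Point on the clips' axis midway between the two C-shaped steel clips (x 48, y -40 mm, 55 mm high). Clips 16 mm wide, at y -90 and 10 mm, open towards -x; 82 mm clear between them to put fingers down behind the barrel. Posts behind them: x 70 to 80 mm, 68 mm high; jaws up to 76 mm. Pull in -x: 10 to 20 N, jaws snap after 5 to 12 mm, often one clip first: pull on (to 35 mm) till both let go.
- torch: The torch itself, origin at its centre, its own y axis along the barrel towards the lens (its x and z axes turn as it rolls).
- torch_mid (a point): Centre of the torch: plain black cylinder, 36 mm in diameter, 160 mm long, about 0.22 kg, with a red head and yellow lens at one end (towards the stop) and the tail at the other end, 80 mm from this point. Lying in the channel its centre is 28 mm above the bench and within some 6 mm of the channel's middle.
- torch_lens (a point): Centre of the torch's lens face, 80 mm from its centre along the barrel.
- vise: Fixed engraver's vise with a stone in its jaws, past the stop end of the stand; 100 x 90 mm base, 71 mm high, origin at the centre of its underside.
- stone_green_mid (a point): Bystander: centre of a loose upright green seal stone, 28 x 28 x 65 mm, in front of the stand.
- stone_red_mid (a point): Bystander: centre of a loose upright red-brown seal stone, 30 x 30 x 60 mm, in front of the stand.
- ink_jar_mid (a point): Bystander: centre of a loose white jar with red cap, 60 mm in diameter, 48 mm high, behind the stand.
- wood_block_mid (a point): Bystander: centre of a loose wooden block, 90 x 45 x 30 mm, behind the stand.
- tape_mid (a point): Bystander: centre of a loose yellow roll of tape lying flat, 90 mm in diameter, 22 mm high, off the tail end of the stand.
Not all that is in view belongs to the job. There is more than one size of the torch; the job needs the middle-sized.

How it is judged (in metres and radians):
On the way:
1. the torch is out of both clips and lies along the channel (x of torch_mid in the frame of torch_stand between -0.012 and 0.014 m and z of torch_mid in the frame of torch_stand below 0.035 m and angle between the y axis of torch and the y axis of torch_stand, either way round below 0.1 rad), for 0.2 s.
At the end, for the whole second after the job is handed in: The torch lies at rest along the channel (its centre within about 12 mm of the channel's middle line and under 35 mm above the bench, aligned within 0.1 rad), its lens face against the yellow stop to within 5 mm (all of step 1 and y of torch_lens in the frame of torch_stand between 0.12 and 0.129 m and linear speed of torch below 0.02 m/s); the robot touches nothing.
It fails at once if the torch is lifted up off the stand (its centre more than 100 mm above the bench) (height (world z) of torch_mid above 0.1 m).
It fails at once if a bystander is moved more than 25 mm (distance of any of stone_green_mid, stone_red_mid, ink_jar_mid, wood_block_mid, tape_mid from where it was at the start of the episode above 0.025 m).
It also fails if it takes over 48 s, if anything falls off the work surface, if the arm or the gripper's body presses on something with over 40 N, if the wrist force passes 120 N, or if a joint passes its speed limit or range.

## Working session

There is one attempt and no reset: what is moved stays moved. The work goes in short steps, Python scripts to look and compute and a tool call to move; the robot and the scene stay as the last step left them, time stands still between calls to the robot, and variables do not carry over. Pictures are saved under pics/ and viewed, at most 10 in all, crops included, and the job is handed in when it is done.

Besides the shell and the picture viewer there is one more tool, called after ">>>" as name(argument=value, ...) on one line, values as JSON. step_arm: Moves the arm, as the interface text tells. Its arguments: {"type":"object","properties":{"dp":{"type":"array","items":{"type":"array","items":{"type":"number"}}},"twist":{"type":"array","items":{"type":"array","items":{"type":"number"}}},"grip":{"type":"number"}},"required":["dp","twist"]}

```bash
mkdir -p pics; ls; python3 - <<'E'
from rig import r
import cv2
for n in("scene","top"):
    cv2.imwrite(f"pics/{n}0.png",r.read_camera(n)); 
    i=r.camera_info(n); print(n,i)
print(r.state())
E
```

```text
pics
scene {'intrinsics': array([[496.69453868,   0.        , 254.02987794],
       [  0.        , 496.69453868, 193.65551522],
       [  0.        ,   0.        ,   1.        ]]), 'distortion': array([-0.06102988,  0.        ,  0.        ,  0.        ,  0.        ]), 'world_to_cam': array([[ 6.48526526e-01,  7.60979705e-01, -1.79787063e-02,
        -3.62118131e+02],
       [-6.23400807e-01,  5.44535059e-01,  5.61117638e-01,
         3.38964843e+02],
       [ 4.36789170e-01, -3.52691732e-01,  8.27540792e-01,
        -1.57374479e+03],
       [ 0.00000000e+00,  0.00000000e+00,  0.00000000e+00,
         1.00000000e+00]])}
top {'intrinsics': array([[387.12807758,   0.        , 250.66798368],
       [  0.        , 387.12807758, 183.92807566],
       [  0.        ,   0.        ,   1.        ]]), 'distortion': array([-0.11514958,  0.        ,  0.        ,  0.        ,  0.        ]), 'world_to_cam': array([[-1.12168197e-02, -9.99937021e-01, -3.70931639e-04,
         4.78712080e+00],
       [ 9.89019339e-01, -1.11490161e-02,  1.47365014e-01,
        -5.92722194e+02],
       [-1.47359869e-01,  1.28610824e-03,  9.89082107e-01,
        -9.23879903e+02],
       [ 0.00000000e+00,  0.00000000e+00,  0.00000000e+00,
         1.00000000e+00]])}
{'time': 0.1, 'joints': array([-1.38531257e+00,  2.91213112e-01, -1.54043511e-01,  1.12671999e+00,
        1.53545392e-05,  1.43149328e+00]), 'qvel': array([ 0.0006232 , -0.00044315,  0.00317121, -0.00012392, -0.00079021,
       -0.00090389]), 'joint_efforts': array([ 9.28545378e-04, -5.37976205e+01,  3.31919718e+01,  9.28270805e-03,
       -2.70515011e-04,  2.00100182e-06]), 'tcp_pos': array([ 167.46395256, -497.15591932,  230.79811021]), 'eef_rot': array([-3.14042593e+00, -1.79092104e-04,  3.24786683e-01]), 'wrist_force': array([-0.82091319,  0.72875503, -0.03087662]), 'torque': array([-0.00822284, -0.01545796, -0.0128208 ]), 'grasp_force': 0.0, 'finger_gap': 85.41847734296269}
```

View pics/scene0.png

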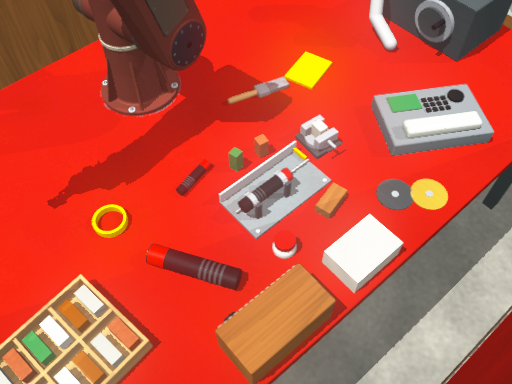

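View pics/top0.png

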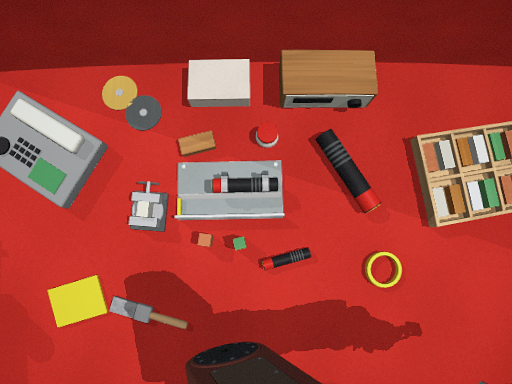

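Top view: the stand is at about (178-284, 160-217), with the torch in its clips at (245,184), the red lens end on the left at (216,185) and the yellow stop at (179,206). World +y therefore points left in the image. The green and red stones are in front, and the block and jar are behind. I'll zoom in on both views and measure.

```bash
cat > h.py <<'E'
import numpy as np,cv2
from rig import r
def ray(n,uv):
    i=r.camera_info(n);M=i["world_to_cam"];R,t=M[:3,:3],M[:3,3]
    p=cv2.undistortPoints(np.array([[uv]],float),i["intrinsics"],i["distortion"])[0,0]
    return -R.T@t,R.T@np.array([p[0],-p[1],-1.])
def onz(n,uv,z):
    c,d=ray(n,uv);return c+d*(z-c[2])/d[2]
def proj(n,P):
    i=r.camera_info(n);M=i["world_to_cam"];q=np.atleast_2d(P)@M[:3,:3].T+M[:3,3]
    q=q*[1,-1,-1];return cv2.projectPoints(q,np.zeros(3),np.zeros(3),i["intrinsics"],i["distortion"])[0][:,0]
E
python3 - <<'E'
from h import *
a=cv2.imread("pics/top0.png");b=cv2.imread("pics/scene0.png")
A=cv2.resize(a[150:226,165:299],None,fx=5.9,fy=5.9,interpolation=cv2.INTER_CUBIC)[:, :790]
cv2.imwrite("pics/topz.png",A)
hsv=cv2.cvtColor(a,cv2.COLOR_BGR2HSV)
g=((hsv[...,1]<70)&(hsv[...,2]>60)).astype(np.uint8);g[:,:172]=0;g[:,290:]=0;g[:155]=0;g[225:]=0
c=max(cv2.findContours(g,0,2)[0],key=cv2.contourArea);print(cv2.minAreaRect(c),cv2.approxPolyDP(c,4,True)[:,0].tolist())
def cen(im,roi,lo,hi):
    h=cv2.cvtColor(im,cv2.COLOR_BGR2HSV);m=cv2.inRange(h,lo,hi);x0,y0,x1,y1=roi;M=np.zeros_like(m);M[y0:y1,x0:x1]=m[y0:y1,x0:x1]
    ys,xs=np.nonzero(M);return xs.mean(),ys.mean(),xs.min(),xs.max(),ys.min(),ys.max(),len(xs)
y=cen(a,(170,190,190,216),(22,120,90),(35,255,255));print("stop top",y,onz("top",y[:2],22))
y2=cen(b,(285,140,315,165),(22,120,90),(35,255,255));print("stop scene",y2,onz("scene",y2[:2],22))
E
```

```text
((228.45361328125, 189.8201446533203), (57.60398483276367, 110.03892517089844), 88.78113555908203) [[280, 160], [178, 163], [181, 214], [174, 217], [282, 217]]
stop top (np.float64(178.52238805970148), np.float64(206.11940298507463), np.int64(177), np.int64(180), np.int64(198), np.int64(214), 67) [540.93662122 182.465957    22.        ]
stop scene (np.float64(299.5151515151515), np.float64(153.21212121212122), np.int64(293), np.int64(306), np.int64(148), np.int64(159), 66) [541.35607883 181.61885745  22.        ]
```

View pics/topz.png

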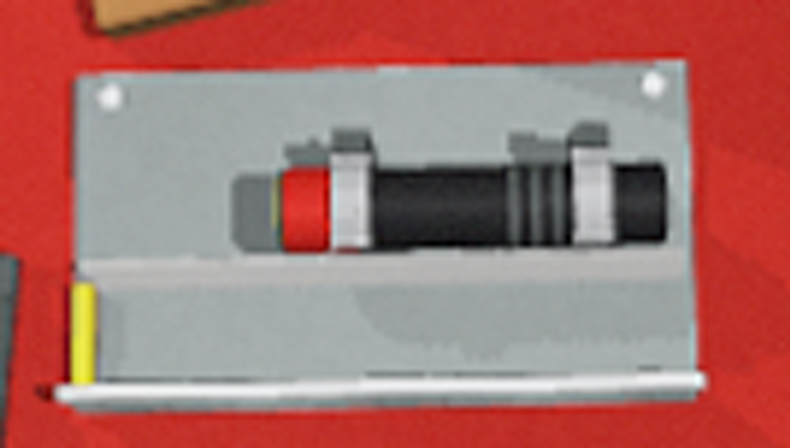

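The crop shows the stand's back corners at crop (76,73) and (686,62). The wall's top edge ends at (55,392) and (703,380). The clips are at crop x 350 and 592, and the torch runs from lens (273,210) to tail (666,203).

```bash
python3 - <<'E'
from h import *
f=lambda u,v,z:onz("top",(165-.5+.5/5.9+u/5.9,150-.5+.5/5.9+v/5.9),z)
bl,br=f(76,73,10),f(686,62,10);wl,wr=f(55,392,46),f(703,380,46)
print("back",bl,br,np.linalg.norm(bl-br));print("wall",wl,wr,np.linalg.norm(wl-wr))
for a,b in((bl,br),(wl,wr)):print("yaw(+y dir rel world y)",np.arctan2(-(a-b)[0],(a-b)[1]))
l,t=f(273,210,55),f(666,203,55);print("lens,tail",l,t,np.linalg.norm(l-t))
print("clips",f(350,200,70),f(592,193,70))
th=np.mean([np.arctan2(-(a-b)[0],(a-b)[1]) for a,b in((bl,br),(wl,wr))])
R=np.array([[np.cos(th),-np.sin(th)],[np.sin(th),np.cos(th)]])
est=[bl[:2]-R@[118,136],br[:2]-R@[118,-136],(wl+wr)[:2]/2-R@[-26,0],np.array([541.1,182.])-R@[0,130]]
print(th,*est)
o=np.mean(est,0)
def S(p): return np.r_[o+R@p[:2],p[2]]
for p in([48,-40,55],[22,-40,10],[70,-40,68],[0,125,24]):print(p,S(np.array(p,float)))
print("torch in stand",R.T@(l[:2]-o),R.T@(t[:2]-o))
b=cv2.imread("pics/scene0.png");b=cv2.resize(b,None,fx=1,fy=1)
P=np.array([[118,136,10],[118,-136,10],[-26,136,46],[-26,-136,46],[-32,-136,0],[48,40,55],[48,-120,55],[0,125,24.]])
q=proj("scene",[S(p) for p in P]);c=cv2.resize(b[130:250,205:345],None,fx=5,fy=5,interpolation=2)
for u,v in q: cv2.circle(c,(int((u-205+.5)*5),int((v-130+.5)*5)),4,(255,0,255),-1)
cv2.imwrite("pics/scz.png",c)
# bystanders
a=cv2.imread("pics/top0.png")
print("green",onz("top",(239,242),65),"red",onz("top",(205,240),60),"jar",onz("top",(267,135),48))
E
```

```text
back [658.21063579 189.40208971  10.        ] [659.92304091 -81.57744012  10.        ] 270.984940391946
wall [514.18118335 189.18147361  46.        ] [516.44669014 -82.69704233  46.        ] 271.88795476540525
yaw(+y dir rel world y) 0.006319231288120695
yaw(+y dir rel world y) 0.00833259792220682
lens,tail [589.07183619  96.61677251  55.        ] [590.18149818 -68.10836887  55.        ] 164.72887892517875
clips [590.68109262  63.26631416  70.        ] [592.47504177 -36.58081009  70.        ]
0.007325914605163757 [541.21011773  52.541289  ] [540.92989189  53.55446021] [541.31323905  53.43268772] [542.05236038  52.00348847]
[48, -40, 55] [589.66814818  13.23569548  55.        ]
[22, -40, 10] [563.66884587  13.04522341  10.        ]
[70, -40, 68] [611.66755782  13.39686416  68.        ]
[0, 125, 24] [540.46067113 177.87962705  24.        ]
torch in stand [48.0145412  43.38320804] [  47.91742189 -121.34564226]
green [449.13943864  27.70430869  65.        ] red [454.64694676 109.99144861  60.        ] jar [717.41733488 -44.80172955  48.        ]
```

View pics/scz.png

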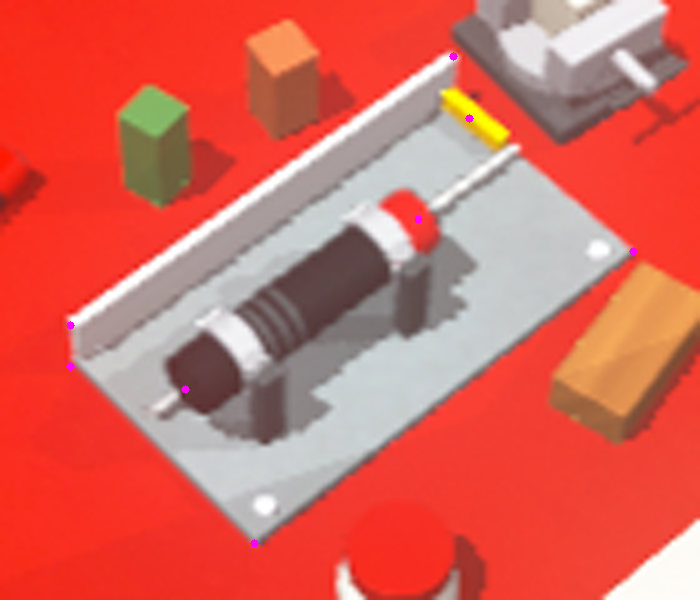

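The projected points line up in both views, so the stand origin is at about (541.4, 52.9) with yaw 0.007 rad. I'll move to a point above the gap behind the barrel, with the fingers part-closed to fit between the clips.

>>> step_arm(dp=[[0.75,-0.42,0],[0.75,-0.42,0],[0.75,-0.42,0],[0.75,-0.42,0],[0.75,-0.42,0],[0.75,-0.42,0],[0.75,-0.42,0],[0.75,-0.42,0]], twist=[[0,0,0.404],[0,0,0.404],[0,0,0.404],[0,0,0.404],[0,0,0.404],[0,0,0.404],[0,0,0.404],[0,0,0.404]], grip=-0.3)

```text
time: 1.1
tcp_pos: [397.9, -242.7, 231.1]
eef_rot: [-3.142, 0.001, 0.008]
wrist_force: [-0.6, -0.0, 0.6]
finger_gap: 29.6
grasp_force: 0.0
```

>>> step_arm(dp=[[0.58,-0.635,0],[0.58,-0.635,0],[0.58,-0.635,0],[0.58,-0.635,0],[0.58,-0.635,0],[0.58,-0.635,0],[0.58,-0.635,0.15],[0.58,-0.635,0.25],[0.58,-0.635,0.25]], twist=[[0,0,0],[0,0,0],[0,0,0],[0,0,0],[0,0,0],[0,0,0],[0,0,0],[0,0,0],[0,0,0]])

```text
time: 2.22
tcp_pos: [625.8, 11.9, 128.3]
eef_rot: [-3.141, 0.007, 0.006]
wrist_force: [-0.4, 0.0, 0.3]
finger_gap: 29.9
grasp_force: 0.0
```

```bash
python3 - <<'E'
from h import *
c=r.read_camera("scene")[110:250,205:345];t=r.read_camera("top")[130:230,165:299]
c=cv2.resize(c,(400,400),interpolation=2);t=cv2.resize(t,(400,300),interpolation=2)
o=np.zeros((400,800,3),np.uint8);o[:,:400]=c;o[:300,400:]=t;cv2.imwrite("pics/p4.png",o);print(r.state()["tcp_pos"])
E
```

```text
[628.83008891  11.96383001 132.47658023]
```

View pics/p4.png

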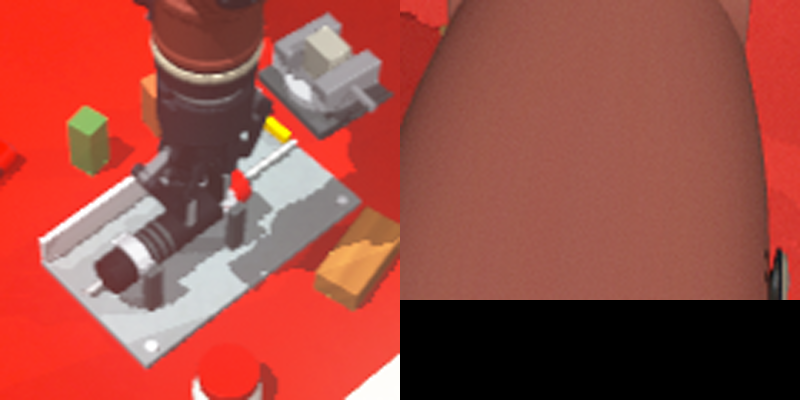

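The gripper hangs behind the barrel and between the clips. At x 629 the fingers have about 10 mm clearance. Lowering to z of about 40.

>>> step_arm(dp=[[0,0,0.06],[0,0,0.12],[0,0,0.18],[0,0,0.23],[0,0,0.23]], twist=[[0,0,0],[0,0,0],[0,0,0],[0,0,0],[0,0,0]])

```text
time: 2.95
tcp_pos: [628.9, 12.5, 40.3]
eef_rot: [3.141, -0.001, 0.007]
wrist_force: [-0.6, 0.2, 0.3]
finger_gap: 30.0
grasp_force: 0.0
```

>>> step_arm(dp=[[-0.0125,0,0],[-0.025,0,0],[-0.03,0,0],[-0.035,0,0],[-0.04,0,0],[-0.045,0,0],[-0.05,0,0],[-0.055,0,0]], twist=[[0,0,0],[0,0,0],[0,0,0],[0,0,0],[0,0,0],[0,0,0],[0,0,0],[0,0,0]])

```text
time: 3.95
tcp_pos: [615.1, 12.6, 42.7]
eef_rot: [3.141, -0.017, 0.008]
wrist_force: [24.5, 0.6, -3.3]
finger_gap: 30.2
grasp_force: 12.6
```

>>> step_arm(dp=[[-0.0125,0,0],[-0.025,0,0],[-0.0375,0,0],[-0.05,0,0],[-0.05,0,0]], twist=[[0,0,0],[0,0,0],[0,0,0],[0,0,0],[0,0,0]])

```text
time: 4.58
tcp_pos: [585.5, 12.9, 39.2]
eef_rot: [-3.141, 0.001, 0.008]
wrist_force: [0.2, 0.3, 0.8]
finger_gap: 30.2
grasp_force: 0.0
```

```bash
python3 - <<'E'
from h import *
c=r.read_camera("scene")[110:250,205:345]
cv2.imwrite("pics/p5.png",cv2.resize(c,(600,600),interpolation=2));print(r.state()["tcp_pos"])
E
```

```text
[585.97834298  12.85687624  39.25107951]
```

View pics/p5.png

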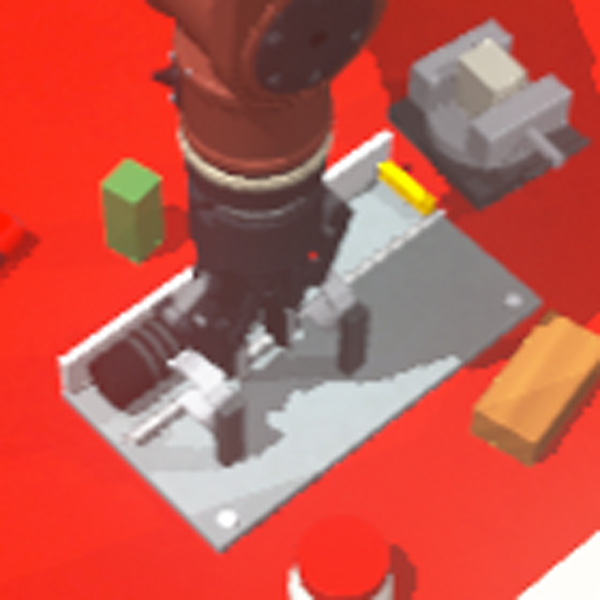

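The torch dropped into the channel, with its tail at about (110,375) in the crop. I'll lift straight up, shut the fingers, and move beyond the tail end.

>>> step_arm(dp=[[0,0,-0.14],[0,0,-0.25],[0,0,-0.27],[-0.11,0.15,-0.27],[-0.11,0.3,-0.27],[-0.11,0.3,-0.27],[-0.11,0.3,-0.27]], twist=[[0,0,0],[0,0,0],[0,0,0],[0,0,0],[0,0,0],[0,0,0],[0,0,0]], grip=-1)

```text
time: 5.5
tcp_pos: [542.9, -107.8, 146.6]
eef_rot: [-3.141, 0.001, 0.006]
wrist_force: [-0.0, -0.4, -0.3]
finger_gap: -0.1
grasp_force: 0.0
```

```bash
python3 - <<'E'
from h import *
c=r.read_camera("scene")[110:250,205:345]
cv2.imwrite("pics/p6.png",cv2.resize(c,(600,600),interpolation=2));s=r.state();print(s["tcp_pos"],s["finger_gap"])
E
```

```text
[ 543.00807843 -106.95049813  146.72165636] -0.10235487803250069
```

View pics/p6.png

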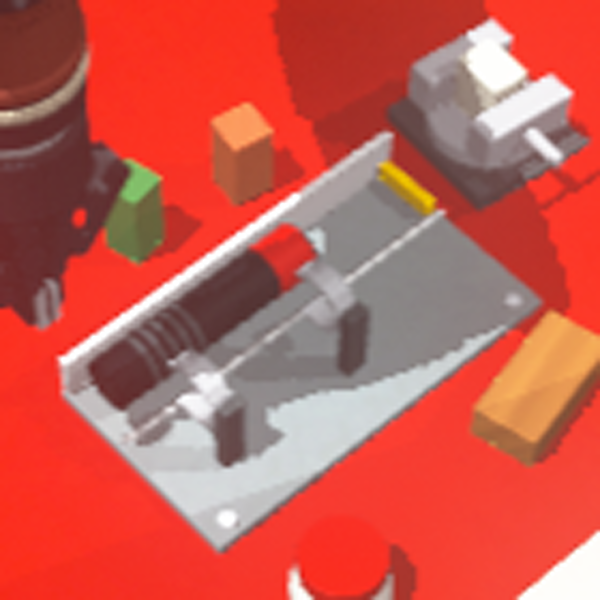

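The torch lies flat in the channel, lens at about (300,245) and tail at about (110,378) in the crop. Lowering behind the tail, then pushing.

>>> step_arm(dp=[[0,0,0.1],[0,0,0.2],[0,0,0.29],[0,0,0.315],[0,0,0.315]], twist=[[0,0,0],[0,0,0],[0,0,0],[0,0,0],[0,0,0]])

```text
time: 6.18
tcp_pos: [543.3, -106.6, 21.3]
eef_rot: [-3.141, 0.001, 0.009]
wrist_force: [-0.5, -0.1, 0.0]
finger_gap: 0.6
grasp_force: 0.0
```

>>> step_arm(dp=[[0,-0.03,0],[0,-0.06,0],[0,-0.085,0],[0,-0.11,0],[0,-0.135,0],[0,-0.16,0],[0,-0.185,0],[0,-0.21,0],[0,-0.235,0],[0,-0.26,0],[0,-0.285,0],[0,-0.31,0]], twist=[[0,0,0],[0,0,0],[0,0,0],[0,0,0],[0,0,0],[0,0,0],[0,0,0],[0,0,0],[0,0,0],[0,0,0],[0,0,0],[0,0,0]])

```text
time: 7.68
tcp_pos: [544.8, 6.7, 22.8]
eef_rot: [3.119, -0.004, 0.002]
wrist_force: [2.1, -78.4, 10.2]
finger_gap: -0.0
grasp_force: 39.2
```

```bash
python3 - <<'E'
from h import *
c=r.read_camera("scene")[110:250,205:345]
cv2.imwrite("pics/p7.png",cv2.resize(c,(600,600),interpolation=2));s=r.state();print(s["tcp_pos"],s["wrist_force"])
E
```

```text
[545.14276031   6.31399503  23.03344202] [  0.63741925 -53.32991657   6.60226571]
```

View pics/p7.png

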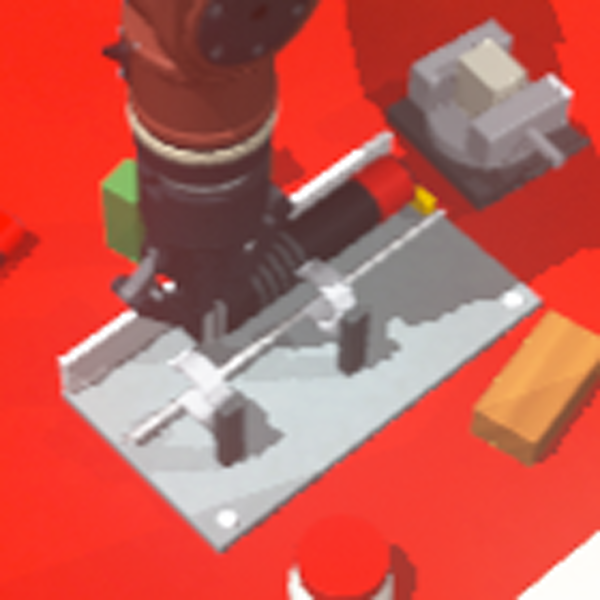

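The torch is already against the stop, since its tail target is at stand y -35. The contact force reached 78 N, so I'm backing off now.

>>> step_arm(dp=[[0,0.03,0],[0,0.06,0],[0,0.12,0],[0,0.18,0],[0,0.18,-0.1],[0,0.18,-0.2],[0,0.3,-0.35],[0,0.5,-0.4],[0,0.7,-0.4],[0,0.9,-0.4],[0,1,-0.4],[0,1,-0.4]], twist=[[0,0,0],[0,0,0],[0,0,0],[0,0,0],[0,0,0],[0,0,0],[0,0,0],[0,0,0],[0,0,0],[0,0,0],[0,0,0],[0,0,0]])

```text
time: 9.22
tcp_pos: [544.9, -385.6, 180.8]
eef_rot: [-3.141, -0.0, 0.006]
wrist_force: [0.8, -0.1, -1.0]
finger_gap: -0.2
grasp_force: 0.0
```

```bash
python3 - <<'E'
from h import *
c=r.read_camera("scene")[130:235,205:345];t=r.read_camera("top")[150:250,165:299]
o=np.zeros((600,800,3),np.uint8);o[:300,:400]=cv2.resize(c,(400,300),interpolation=2);o[:,:][0:300,400:]=0
T=cv2.resize(t,(402,300),interpolation=2)[:,:400];o[:300,400:]=T
cv2.imwrite("pics/p8.png",o[:300]);cv2.imwrite("pics/t8.png",r.read_camera("top"));print(r.state()["tcp_pos"],r.state()["wrist_force"])
E
```

```text
[ 544.74383873 -384.85834293  180.29347973] [ 1.06456749  0.51369516 -1.08674926]
```

View pics/p8.png

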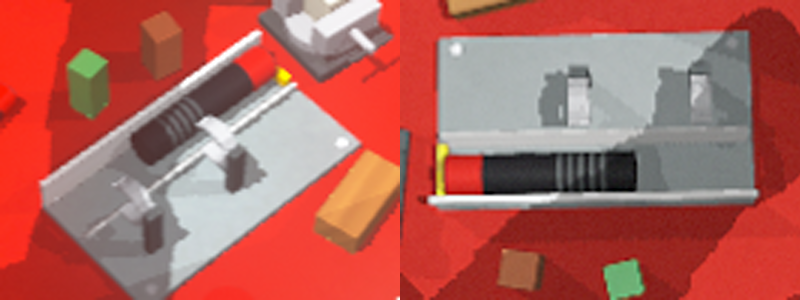

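The torch lies along the channel with its lens at the stop (about (445,173) in the crop) and its tail at (636,172). Next I'll check the numbers, including the bystanders.

```bash
python3 - <<'E'
from h import *
a=cv2.imread("pics/t8.png");b=cv2.imread("pics/top0.png")
h=cv2.cvtColor(a,cv2.COLOR_BGR2HSV)
m=(h[...,2]<75).astype(np.uint8);m[:200]=0;m[214:]=0;m[:,:190]=0;m[:,248:]=0
n,l,s,c=cv2.connectedComponentsWithStats(m);k=1+s[1:,4].argmax();print(s[k],c[k])
o=np.array([541.4,52.9]);th=.0073;R=np.array([[np.cos(th),-np.sin(th)],[np.sin(th),np.cos(th)]])
S=lambda u,v,z:R.T@(onz("top",(u,v),z)[:2]-o)
x,y,w,hh,_=s[k]
print("tail",S(x+w-.5,y+hh/2-.5,28),"mid sides",S(215,y-.5,28),S(215,y+hh-.5,28))
for u in range(174,190):print(u,a[207,u].tolist(),S(u-.5,207,36)[1].round(1),end="; ")
pj=lambda p:proj("top",[np.r_[o+R@np.array(p[:2]),p[2]]])[0].round(1)
print("\nexpect centre(0,45) tail(-35) lens(125):",pj([0.,45,28]),pj([0.,-35,28]),pj([0.,125,28]))
for nm,roi in dict(stones=(190,228,255,255),jar=(250,120,285,150),block=(175,125,220,158),tape=(360,245,410,295)).items():
    x0,y0,x1,y1=roi;print(nm,cv2.phaseCorrelate(np.float32(b[y0:y1,x0:x1,1]),np.float32(a[y0:y1,x0:x1,1])))
E
```

```text
[193 200  51  14 590] [218.0220339  207.21355932]
tail [ -3.87164302 -36.05887969] mid sides [15.16836283 35.75016209] [-20.26880348  35.96855391]
174 [38, 47, 183] 139.7; 175 [26, 29, 131] 137.1; 176 [25, 22, 132] 134.6; 177 [53, 161, 185] 132.1; 178 [58, 182, 196] 129.5; 179 [50, 116, 161] 127.0; 180 [49, 45, 208] 124.5; 181 [49, 59, 234] 121.9; 182 [41, 51, 231] 119.4; 183 [47, 54, 231] 116.9; 184 [48, 56, 232] 114.4; 185 [48, 57, 232] 111.8; 186 [42, 54, 231] 109.3; 187 [44, 54, 231] 106.8; 188 [49, 57, 231] 104.3; 189 [51, 61, 233] 101.7; 
expect centre(0,45) tail(-35) lens(125): [211.4 205.5] [243.1 205. ] [179.9 206.1]
stones ((-0.0441103206425737, 0.6254399982184555), 0.8680354557900762)
jar ((0.03292780723270283, 0.0195777821213845), 1.0354477916602736)
block ((0.43911449089513965, 0.15699923960883666), 0.9713183697359061)
tape ((0.028501536415348028, -0.04081122751327726), 1.0324508222579956)
```

```bash
python3 -c "
from rig import r
print(r.hand_in())"
```

```text
the job is handed in; nothing more can be done
None
```

The torch is out of both clips and lies along the channel with its lens against the yellow stop (measured lens y about 124 mm, centre about 3 mm off the channel's middle line); the bystanders had not moved, the wrist force peaked at no less than 78 N when it met the stop, and the job is handed in, though the hand-in returned no verdict.

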